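Seat a reagent bottle in the V-block of its holding stand

TASK

Pick up the brown reagent bottle, stand it upright on the white pad in the mouth of the V-block, short of the feeler pin, and let go. Then push it straight in until it rests centred against both faces of the V, keep a steady push of about 12 N on it for a second (never more than 20 N between bottle and block), and back away, leaving it upright and home against both faces. Do not tip the bottle or disturb the other things on the bench.

Things in the scene. Friction and masses are not known exactly. Their poses are not given: they have to be found in the camera images.
- brown_bottle: The brown round bottle with a black screw cap, 0.2 to 0.45 kg, 115 mm high. Body 57 mm in diameter up to 81 mm above its base, cap 26 mm in diameter from 81 to 115 mm: grip the cap. Origin at the centre of its base, z up through the cap.
- v_stand: The fixed stand that carries the V-block. Origin on the bench; x points along the pushing direction, from the mouth into the V (roughly away from the robot), z up. Its xz plane is the middle plane of the V. 90 degree V, upright smooth metal faces (glass on it: friction about 0.25) from 13 to 95 mm above the bench, mouth 84 mm wide. Behind the V the stand reaches to x = +155 mm, up to 95 mm high.
- v_home (a point): Fixed point on the stand, straight above its origin at the pad's top (10 mm up). The V-block's carriage is locked on its rail at a setting that differs every time and is NOT reported: the axis of a bottle home against both faces, not yet pressed, lies on the middle plane 0 to 14 mm beyond this point along the stand's +x. The lips of the mouth are 2 mm nearer the robot than that axis.
- bottle_pad: The fixed smooth white pad, 10 mm thick, on which the bottle stands and slides (friction about 0.25). It shares the origin and axes of v_stand: from x = -80 to +50 mm, 90 mm wide. A bottle set down with its axis at x from -50 to -20 mm, y within 10 mm, is in the mouth, and clear of the faces and of the pin.
- seat_pin (a joint): Steel feeler pin, 9 mm thick, in the bottom of the V 50 mm above the bench, spring below 0.6 N. Value in m, in the V-block's frame: 0 = out, grows as the bottle pushes it in, 0.006 = bottle against both faces, less while off-centre or not home (wedged on one face: nudge it sideways). Pressed further, the V-block itself yields on springs along +x: 4 N starts it, 4 N more per mm, 6 mm at most; it returns when released.
- beaker: Small clear glass beaker, 51 mm across, 69 mm high, near the brown bottle at the start; leave alone. Origin at the centre of its base.
- clear_bottle: Clear bottle with a blue cap, 68 mm across, 145 mm high; leave alone. Origin at the centre of its base.
- tube_rack: White rack of small tubes, 78 x 146 x 50 mm; leave alone. Origin at the centre of its underside.
- timer: White timer, 47 x 68 mm, 66 mm high, in front of the instrument in the middle; leave alone. Origin at the centre of its underside.
- tape_roll: Roll of pink tape lying flat, 52 mm across, 22 mm high; leave alone. Origin at the centre of its underside.
Not all that is in view belongs to the job. What is shaped like the brown_bottle but pink or yellow is not meant.

How it is judged (in metres and radians):
On the way, in this order (a step that is already met when the one before it is completed fails the run):
1. the brown bottle stands upright on the pad in the mouth of the V (axis 10 to 60 mm short of the stand's origin, within 20 mm of the middle plane), let go, the feeler pin still out (angle between brown_bottle's own z axis and vertical below 0.06 rad and height (world z) of brown_bottle between 0.006 and 0.014 m and y of brown_bottle in the frame of v_stand between -0.02 and 0.02 m and x of brown_bottle in the frame of v_stand between -0.06 and -0.01 m and value of joint seat_pin below 0.002 m and contact force between the fingers and brown_bottle below 0.1 N and linear speed of brown_bottle below 0.02 m/s), for 0.2 s.
2. the bottle is pressed home, centred within 1.5 mm, the feeler pin at least 4.5 mm in, with a steady 6 to 20 N between bottle and V-block for half a second (angle between brown_bottle's own z axis and vertical below 0.06 rad and height (world z) of brown_bottle between 0.006 and 0.014 m and y of brown_bottle in the frame of v_stand between -0.0015 and 0.0015 m and value of joint seat_pin above 0.0045 m and contact force between brown_bottle and v_stand between 6 and 20 N), for 0.5 s.
At the end, for the whole second after the job is handed in: The brown bottle stands upright on the pad, at rest and released, home against both V faces: its axis within 1.5 mm of the middle plane of the V and the feeler pin at least 4.5 mm in (6 mm is fully home) (angle between brown_bottle's own z axis and vertical below 0.06 rad and height (world z) of brown_bottle between 0.006 and 0.014 m and y of brown_bottle in the frame of v_stand between -0.0015 and 0.0015 m and value of joint seat_pin above 0.0045 m and linear speed of brown_bottle below 0.01 m/s and contact force between the fingers and brown_bottle below 0.1 N); the robot touches nothing.
It fails at once if more than 20 N between the bottle and the V-block (contact force between brown_bottle and v_stand above 20 N).
It fails at once if the brown bottle is tipped by more than 20 degrees (angle between brown_bottle's own z axis and vertical above 0.35 rad).
It fails at once if one of the other things is moved by more than 15 mm (distance of any of beaker, clear_bottle, tube_rack, timer, tape_roll from where it was at the start of the episode above 0.015 m).
It also fails if it takes over 69 s, if anything falls off the work surface, if the arm or the gripper's body presses on something with over 40 N, if the wrist force passes 120 N, or if a joint passes its speed limit or range.

ROBOT

A 6-joint arm with a two-finger parallel gripper is mounted at the origin on a cart in front of the work surface, level with it; the furniture and walls round the work are solid. World frame = base frame: x ahead of the robot, y to its left, z up, the work surface at z = 0. Lengths are in m, angles in degrees, forces in N, time in s.
With the tool pointing down it reaches from about 0.4 to 0.825 m from the base axis. Payload 7 kg.
Tool frame: the origin (TCP) lies midway between the tips of the shut fingers; the grasp point (between the pads) lies 19 mm behind it; z points along the fingers, y is the line along which they close (so a half turn about z gives the same grasp; the last joint's range is limited). The gripper opens to 88 mm and grips with 3 to 60 N. Pads are 19 mm wide; open, the fingers measure 130 mm over their backs; the gripper's body (78 mm by 193 mm) begins 47 mm behind the grasp point.
Start: joints at [87.21, 20.546, 0.682, 0, -70.136, -16.507], TCP at [0.223, 0.637, 0.201] pointing down, gripper open.
Joint ranges: [-176.03, 176.03], [-82.01, 121.73], [-58.28, 71.71], [-173.87, 95.51], [-174.79, -0.11], [-173.66, 173.66]. Speed limits (degrees/s): [136.94, 136.94, 172.46, 180, 180, 180].

INTERFACE

Orientations are given as [roll, pitch, yaw] about the fixed x, y, z axes, in that order (R = Rz(yaw) Ry(pitch) Rx(roll)).
In Python, from plant import r gives the robot as it stands.
- The arm moves only by the tool drive_tool, never from a script. Its argument "commands" is a list of rows, each an object of numbers: "hand": the closure, from 0 (fully open) to 1 (shut); "tx", "ty", "tz": the shift along the world's x, y, z scaled (see below); "turn": the turn about the world's z scaled (see below). A call has 1 to 10 rows; each row is the pose to reach, as a shift and turn from the pose commanded when the call began; what a row does not reach only later rows make up. The controller multiplies each number of a shift by 0.6 m and each number of a turn by 90 degrees. A row lasts 1/10 s, in which the tool goes at most 50 mm and 8.59 degrees, less where a joint would pass 70% of its speed; a pose out of reach is approached as far as the arm can. A call with a number of a shift or a turn outside -1 to 1 is refused whole. A call with a gripper value outside its range is refused whole. The fingers move at their own pace and stop on an object; "grip_force" is the grip in N (left out, the last holds). Time passes only in rows, so rows that repeat a pose let the fingers close. It gives the time, the measured TCP pose, the force, the opening and the grip force at its end, in the units of the state.
- r.get_state(): the state, without advancing time (a new reading comes with each control period).
- r.capture(name): name is "scene" or "top" or "wrist"; returns a dict with "frame" (480x640x3 uint8, red, green, blue), "fx", "fy", "cx", "cy" (pixels), "D" ([k1, k2, p1, p2, k3] as OpenCV has them; the pictures are not rectified), "world_from_camera" (4x4, takes a point from camera to world coordinates); the wrist camera has in their place "T_tool_cam" (4x4, takes a point from camera to tool coordinates, whose origin is the TCP and whose axes are the flange's). Camera axes: x right, y down, z forward; pixel columns grow to the right and rows downward; lengths in m; the calibration is good to about 2 mm. A picture is of the moment at which its call begins: read the wrist's pose just before it. There is no depth.
- r.close_job(): hands the job in; it is judged then, once.
Trained networks look in the newest picture that a camera, given by its name, has taken for a name from the list of things; names that differ only in an ending like _2 or _b are one class to them, and where a whole thing is asked for, a point or a joint stands for the part that bears it (a point fixed in the world has none). Each returns a list of dicts, best first, with "score" (0 to 1); they miss things now and then, are a little off and sometimes report something else, mostly with a low value. They report only what shows in the picture. A call takes as long as a camera call. They do not tell look-alikes from the thing itself.
- r.trace(label, camera): "pixels" (480x640 bool, what is visible of it) and "extent" ([left, top, right, bottom] in pixels, round what is visible of it).
The state is a dict: "time_s": time; "joints": joint angles; "qd": joint speeds; "joint_torque": joint torques, N m; "tcp_pos": TCP position; "eef_rot": TCP orientation; "contact_force": force on the tool from outside, world axes, zero at the start; "moment": the same for the moment, N m; "gripper_width": finger opening in m; "gripper_force": force on a finger pad.
Only numpy, scipy, OpenCV 4.12 (cv2) and the standard library are available. Lean on these libraries where they do the work, as an engineer would, in place of code of your own. Each camera call takes 0.05 s, during which the arm holds its last target. There are 200 camera calls.

## Working session

There is one attempt and no reset: what is moved stays moved. The work goes in short steps, Python scripts to look and compute and a tool call to move; the robot and the scene stay as the last step left them, time stands still between calls to the robot, and variables do not carry over. Pictures are saved under pics/ and viewed, at most 10 in all, crops included, and the job is handed in when it is done.

Besides the shell and the picture viewer there is one more tool, called after ">>>" by a JSON object that holds its "name" and its "arguments". drive_tool: Moves the arm, as the interface text tells. Its arguments: {"type":"object","properties":{"commands":{"type":"array"},"grip_force":{"type":"number"}},"required":["commands"]}

```bash
mkdir -p pics
cat > h.py <<'E'
import numpy as np, cv2
from plant import r
from scipy.spatial.transform import Rotation as R
def T_of(c,s=None):
    if 'world_from_camera' in c: return np.array(c['world_from_camera'])
    T=np.eye(4); T[:3,:3]=R.from_euler('xyz',s['eef_rot'],degrees=True).as_matrix(); T[:3,3]=s['tcp_pos']
    return T@np.array(c['T_tool_cam'])
def K(c): return np.array([[c['fx'],0,c['cx']],[0,c['fy'],c['cy']],[0,0,1.]])
def onz(c,T,uv,z):
    p=cv2.undistortPoints(np.array(uv,float).reshape(-1,1,2),K(c),np.array(c['D'],float)).reshape(-1,2)
    d=np.c_[p,np.ones(len(p))]@T[:3,:3].T; o=T[:3,3]
    return o+d*((z-o[2])/d[:,2])[:,None]
def proj(c,T,P):
    Ti=np.linalg.inv(T)
    return cv2.projectPoints(np.array(P,float).reshape(-1,1,3),cv2.Rodrigues(Ti[:3,:3])[0],Ti[:3,3],K(c),np.array(c['D'],float))[0].reshape(-1,2)
def shot(name,fn=None):
    s=r.get_state(); c=r.capture(name)
    if fn: cv2.imwrite('pics/'+fn,c['frame'][:,:,::-1])
    return c,T_of(c,s),s
E
python3 - <<'E'
from h import *
for n in ('scene','top'):
    c,T,s=shot(n,n+'0.png'); print(n,T[:3,3].round(3),T[:3,2].round(2))
    for l in ('brown_bottle','v_stand','bottle_pad','beaker','clear_bottle','tube_rack','timer','tape_roll'):
        for d in r.trace(l,n)[:3]: print(l,round(d['score'],2),d['extent'])
print(s)
E
```

```text
scene [-0.203 -1.035  0.656] [ 0.47  0.77 -0.42]
brown_bottle 0.92 [330.8, 243.0, 353.7, 288.1]
brown_bottle 0.86 [407.3, 340.0, 440.7, 402.8]
brown_bottle 0.8 [366.1, 253.2, 389.8, 300.3]
v_stand 0.81 [280.4, 194.1, 307.6, 222.5]
bottle_pad 0.63 [260.1, 213.5, 299.4, 226.4]
beaker 0.64 [406.1, 274.9, 422.4, 291.3]
clear_bottle 0.66 [234.1, 171.0, 250.6, 205.9]
tube_rack 0.77 [251.7, 190.1, 279.2, 211.9]
timer 0.76 [293.8, 235.3, 320.0, 266.4]
tape_roll 0.75 [392.0, 310.6, 411.4, 328.6]
top [0.219 0.037 1.691] [ 0.16  0.02 -0.99]
brown_bottle 0.81 [497.8, 278.2, 519.8, 299.5]
brown_bottle 0.69 [358.7, 248.7, 378.3, 270.8]
brown_bottle 0.68 [389.8, 231.8, 409.5, 252.6]
v_stand 0.79 [196.3, 194.5, 233.6, 240.4]
bottle_pad 0.95 [207.5, 227.0, 235.3, 266.7]
clear_bottle 0.7 [134.4, 217.4, 183.4, 247.8]
clear_bottle 0.51 [133.5, 260.9, 153.8, 281.9]
tube_rack 0.9 [135.3, 216.6, 182.1, 246.7]
timer 0.61 [296.8, 255.7, 321.8, 272.8]
tape_roll 0.74 [433.4, 243.1, 449.4, 262.1]
{'time_s': 0.45, 'joints': array([ 8.72120112e+01,  2.05512558e+01,  6.77655302e-01, -3.27688871e-03,
       -7.01364345e+01, -1.65078228e+01]), 'qd': array([ 0.16370044, -0.0445671 ,  0.02280651,  0.07088035,  0.0426004 ,
       -0.01533563]), 'joint_torque': array([-5.12973020e-04, -5.81719065e+01,  2.92997468e+01,  6.99524313e+00,
        1.14579988e-02, -5.60852254e-05]), 'tcp_pos': array([0.22302671, 0.63701048, 0.20086289]), 'eef_rot': array([ 1.79989503e+02,  1.03300280e-04, -1.92969253e+01]), 'contact_force': array([-0.4553605 , -0.33273748,  0.31721867]), 'moment': array([-0.02386834, -0.01140506,  0.00983954]), 'gripper_force': 0.0, 'gripper_width': 0.08763487240264826}
```

Run:
```python
import cv2,numpy as np
s=cv2.imread('pics/scene0.png');t=cv2.imread('pics/top0.png')
a=cv2.resize(s[160:420,220:460],None,fx=2.3,fy=2.3)[:600]
cv2.imwrite('pics/a.png',a)
cv2.imwrite('pics/b.png',cv2.resize(t[180:320,120:540],None,fx=1.9,fy=1.9,interpolation=cv2.INTER_CUBIC))
```

```text
(no output)
```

View pics/a.png

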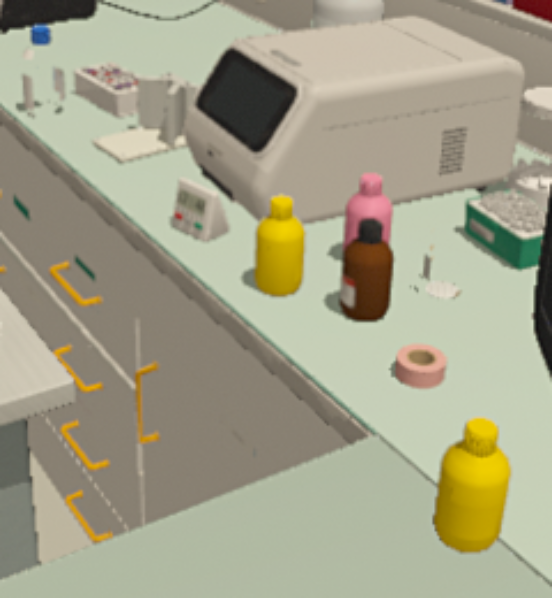

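View pics/b.png

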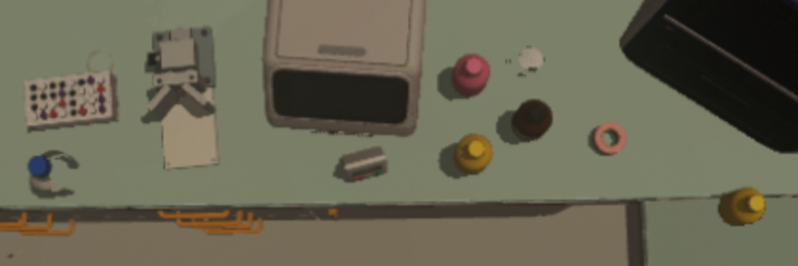

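Run:
```python
from h import *
c,T,s=shot('top')
b=lambda x,y:(120+x/1.9,180+y/1.9)
print('brown cap', onz(c,T,[b(535,108)],.115), 'base-ish',onz(c,T,[b(533,118)],.05))
print('yellow',onz(c,T,[b(476,150)],.115),'pink',onz(c,T,[b(473,66)],.115),'tape',onz(c,T,[b(610,138)],.02))
for l in('brown_bottle','bottle_pad','beaker','timer'):
  for d in r.trace(l,'top')[:3]:
    u,v=np.nonzero(d['pixels'])[::-1]
    print(l,d['score'],u.mean(),v.mean(),onz(c,T,[[u.mean(),v.mean()]],.01 if 'pad' in l else .045).round(3))
    if 'pad' in l:
        cn=cv2.boxPoints(cv2.minAreaRect(np.c_[u,v].astype(np.float32)));print(cn,onz(c,T,cn,.01).round(4))
cs,Ts,_=shot('scene')
sc=lambda x,y:(220+x/2.3,160+y/2.3)
print('scene brown cap',onz(cs,Ts,[sc(370,232)],.105))
m=c['frame'].astype(int)[215:275,190:250]
cv2.imwrite('pics/c.png',cv2.resize(c['frame'][185:275,185:265,::-1],None,fx=6.6,fy=6.6,interpolation=cv2.INTER_CUBIC))
```

```text
brown cap [[ 0.49871572 -0.19638946  0.115     ]] base-ish [[ 0.49394025 -0.20213861  0.05      ]]
yellow [[ 0.43454427 -0.10281159  0.115     ]] pink [[ 0.56669011 -0.10210806  0.115     ]] tape [[ 0.46374021 -0.33238729  0.02      ]]
brown_bottle 0.81 368.25797101449274 260.6115942028986 [[ 0.439 -0.102  0.045]]
brown_bottle 0.69 510.25615763546796 288.1354679802956 [[ 0.346 -0.538  0.045]]
brown_bottle 0.53 367.25748502994014 218.97904191616766 [[ 0.569 -0.103  0.045]]
bottle_pad 0.61 219.43837084673098 251.07395498392282 [[0.481 0.361 0.01 ]]
[[202.93793 229.25519]
 [231.82068 226.8483 ]
 [235.11035 266.32416]
 [206.2276  268.73105]] [[0.5518 0.4156 0.01  ]
 [0.558  0.323  0.01  ]
 [0.4319 0.3111 0.01  ]
 [0.4255 0.4025 0.01  ]]
beaker 0.67 398.35087719298247 210.66666666666666 [[ 0.594 -0.2    0.045]]
timer 0.65 311.4914675767918 266.00341296928326 [[0.425 0.071 0.045]]
timer 0.35 399.46783625730995 243.12573099415204 [[ 0.492 -0.199  0.045]]
scene brown cap [[ 0.49114546 -0.20547458  0.105     ]]
```

View pics/c.png

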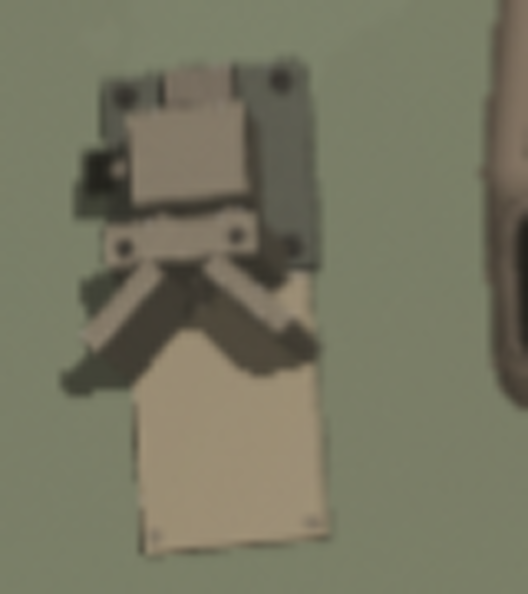

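Choice: candidates in the top picture are yellow (370,259), pink (367,215), yellow (511,288) and brown with black cap (400,242). Brown/black is the one, at about (0.495,-0.20), with the cap confirmed in both views. The pad's near edge is at x≈0.43, y≈0.36 and its yaw about 5°. I'll go above the pad for a look from the wrist first.

>>> {"name": "drive_tool", "arguments": {"commands": [{"hand": 0, "tx": 0, "ty": 0, "tz": 0.3, "turn": 0.1}, {"hand": 0, "tx": 0, "ty": 0, "tz": 0.3, "turn": 0.2}, {"hand": 0, "tx": 0.36, "ty": -0.46, "tz": 0.3, "turn": 0.27}, {"hand": 0, "tx": 0.36, "ty": -0.46, "tz": 0.3, "turn": 0.27}, {"hand": 0, "tx": 0.36, "ty": -0.46, "tz": 0.3, "turn": 0.27}, {"hand": 0, "tx": 0.36, "ty": -0.46, "tz": 0.3, "turn": 0.27}, {"hand": 0, "tx": 0.36, "ty": -0.46, "tz": 0.3, "turn": 0.27}, {"hand": 0, "tx": 0.36, "ty": -0.46, "tz": 0.3, "turn": 0.27}, {"hand": 0, "tx": 0.36, "ty": -0.46, "tz": 0.3, "turn": 0.27}, {"hand": 0, "tx": 0.36, "ty": -0.46, "tz": 0.3, "turn": 0.27}]}}

```text
time_s: 2.2
tcp_pos: [0.4416, 0.3577, 0.3833]
eef_rot: [-179.9, -0.2, 4.8]
contact_force: [0.6, 0.7, 0.1]
gripper_width: 0.0877
gripper_force: 0.0
```

>>> {"name": "drive_tool", "arguments": {"commands": [{"hand": 0, "tx": 0, "ty": 0, "tz": 0, "turn": 0}, {"hand": 0, "tx": 0, "ty": 0, "tz": 0, "turn": 0}, {"hand": 0, "tx": 0, "ty": 0, "tz": 0, "turn": 0}]}}

```text
time_s: 2.5
tcp_pos: [0.4384, 0.3618, 0.3804]
eef_rot: [180.0, 0.0, 5.1]
contact_force: [0.1, -0.2, -0.2]
gripper_width: 0.0876
gripper_force: 0.0
```

Run:
```python
from h import *
c,T,s=shot('wrist','w1.png'); print(s['tcp_pos'],s['eef_rot'],T.round(3),np.array(c['T_tool_cam']).round(3))
d=r.trace('bottle_pad','wrist')
for e in d[:2]: print(e['score'],e['extent'])
import pickle; pickle.dump((c,T,d and d[0]['pixels']),open('w1.pkl','wb'))
```

```text
[0.43840594 0.36180204 0.38037843] [1.79971043e+02 4.13223527e-02 5.06415533e+00] [[ 0.089 -0.955 -0.284  0.515]
 [-0.996 -0.086 -0.026  0.368]
 [ 0.     0.286 -0.958  0.564]
 [ 0.     0.     0.     1.   ]] [[ 0.001 -0.959 -0.285  0.077]
 [ 1.     0.001  0.     0.001]
 [ 0.    -0.285  0.959 -0.183]
 [ 0.     0.     0.     1.   ]]
0.92 [302.3, 98.8, 358.2, 191.5]
```

View pics/w1.png

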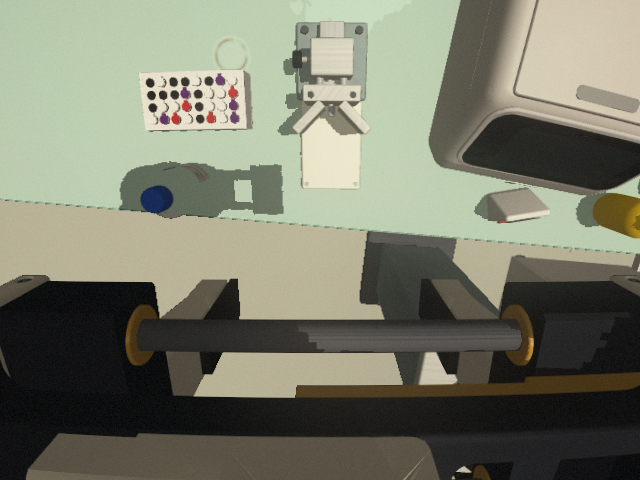

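The wrist view shows the pad (302-360, 98-189), its near corners at (301,188) and (359,189), and the V arms opening toward the robot with lips at about (295,130) and (368,128).

Run:
```python
from h import *
import pickle
c,T,m=pickle.load(open('w1.pkl','rb'))
g=cv2.cvtColor(c['frame'],cv2.COLOR_RGB2HSV)
S=c['frame'].astype(float); S=S[:,:,1]-S[:,:,0]  # green excess: bench high, pad low
print(S[160,290:372].round(0))
def cross(a):  # subpixel bench/pad crossings from outside
    t=0.5*(a[:3].mean()+np.median(a[-3:])); i=np.nonzero((a[:-1]-t)*(a[1:]-t)<=0)[0][0]
    return i+(a[i]-t)/(a[i]-a[i+1])
L=[(290+cross(S[v,290:312]),v) for v in range(142,184)]
Rr=[(372-cross(S[v,350:373][::-1]),v) for v in range(142,184)]
B=[(u,198-cross(S[178:199,u][::-1])) for u in range(308,354)]
def line(P):
    W=onz(c,T,P,.01)[:,:2]; mu=np.median(W,0); q=W-mu
    k=np.linalg.norm(q-np.outer(q@np.linalg.svd(q)[2][0],np.linalg.svd(q)[2][0]),axis=1)<.002
    W=W[k]; mu=W.mean(0); d=np.linalg.svd(W-mu)[2][0]; return mu,d
for n,P in(('L',L),('R',Rr),('B',B)):
    mu,d=line(P); print(n,mu.round(4),np.degrees(np.arctan2(d[1],d[0])).round(2))
(l,dl),(rr,dr),(b,db)=map(line,(L,Rr,B))
dl=dl*np.sign(dl[0]);dr=dr*np.sign(dr[0]); db=db*np.sign(-db[1]); ax=dl+dr+np.array([-db[1],db[0]]); ax/=np.linalg.norm(ax); n=np.array([-ax[1],ax[0]])
print('yaw',np.degrees(np.arctan2(ax[1],ax[0])),'width',(l-rr)@n)
o=n*((l+rr)/2@n)+ax*(b@ax+.08); print('origin',o)
P=[np.r_[o+ax*x+n*y,z] for x,y,z in((-.08,.045,.01),(-.08,-.045,.01),(0,0,.01),(.155,0,.095),(.005,.042,.095),(.005,-.042,.095))]
print(proj(c,T,P).round(1))
```

```text
[15. 15. 16. 15. 14. 16. 15. 15. 15. 16. 13.  4. -7. -5. -3. -5. -4. -4.
 -5. -5. -5. -4. -5. -3. -5. -5. -5. -4. -4. -4. -4. -5. -4. -4. -4. -4.
 -4. -4. -3. -4. -5. -5. -4. -3. -4. -5. -4. -5. -5. -5. -4. -5. -3. -4.
 -4. -4. -3. -4. -4. -5. -4. -4. -5. -4. -4. -4. -4. -4. -4. -3.  4. 15.
 13. 14. 16. 14. 15. 15. 15. 15. 14. 16.]
L [0.4651 0.4061] -175.02
R [0.4731 0.3163] -175.29
B [0.4296 0.3576] -85.11
yaw 4.859508837787523 width 0.09011078165940162
origin [0.50927012 0.36463546]
[[3.013e+02 1.884e+02]
 [3.593e+02 1.887e+02]
 [3.306e+02 1.352e+02]
 [3.317e+02 3.000e-01]
 [2.976e+02 1.318e+02]
 [3.642e+02 1.321e+02]]
```

>>> {"name": "drive_tool", "arguments": {"commands": [{"hand": 0, "tx": 0, "ty": -0.93, "tz": 0, "turn": 0}, {"hand": 0, "tx": 0, "ty": -0.93, "tz": 0, "turn": 0}, {"hand": 0, "tx": 0, "ty": -0.93, "tz": 0, "turn": 0}, {"hand": 0, "tx": 0, "ty": -0.93, "tz": 0, "turn": 0}, {"hand": 0, "tx": 0, "ty": -0.93, "tz": 0, "turn": 0}, {"hand": 0, "tx": 0, "ty": -0.93, "tz": 0, "turn": 0}, {"hand": 0, "tx": 0, "ty": -0.93, "tz": 0, "turn": 0}, {"hand": 0, "tx": 0, "ty": -0.93, "tz": 0, "turn": 0}, {"hand": 0, "tx": 0, "ty": -0.93, "tz": 0, "turn": 0}, {"hand": 0, "tx": 0, "ty": -0.93, "tz": 0, "turn": 0}]}}

```text
time_s: 3.6
tcp_pos: [0.4388, -0.1402, 0.3812]
eef_rot: [-180.0, -0.0, 5.1]
contact_force: [1.9, -0.2, 0.4]
gripper_width: 0.0877
gripper_force: 0.0
```

>>> {"name": "drive_tool", "arguments": {"commands": [{"hand": 0, "tx": 0, "ty": 0, "tz": 0, "turn": 0}, {"hand": 0, "tx": 0, "ty": 0, "tz": 0, "turn": 0}, {"hand": 0, "tx": 0, "ty": 0, "tz": 0, "turn": 0}, {"hand": 0, "tx": 0, "ty": 0, "tz": 0, "turn": 0}]}}

```text
time_s: 4.0
tcp_pos: [0.4394, -0.1375, 0.381]
eef_rot: [-180.0, -0.0, 5.2]
contact_force: [0.2, 0.5, 0.4]
gripper_width: 0.0875
gripper_force: 0.0
```

Run:
```python
from h import *
c,T,s=shot('wrist'); print(s['time_s'],s['tcp_pos'],s['eef_rot'])
uv=proj(c,T,[[.495,-.2,.115]])[0]; print(uv)
for e in r.trace('brown_bottle','wrist')[:4]: print(e['score'],e['extent'],c['frame'][e['pixels']].mean(0).round())
u,v=uv.astype(int); x0=max(u-120,0);y0=max(v-90,0)
cv2.imwrite('pics/d.png',cv2.resize(c['frame'][y0:y0+180,x0:x0+240,::-1],None,fx=3,fy=3)); print(x0,y0)
import pickle; pickle.dump((c,T),open('w2.pkl','wb'))
```

```text
4.0 [ 0.43938385 -0.13752524  0.38096778] [-1.79991977e+02 -8.46782041e-03  5.15049498e+00]
[383.01165789 154.23544936]
0.94 [544.9, 245.8, 609.2, 281.1] [141. 119.  46.]
0.64 [353.6, 135.3, 400.4, 176.7] [83. 74. 58.]
0.61 [284.2, 162.0, 329.3, 210.1] [191. 163.  54.]
0.58 [286.0, 63.6, 333.8, 115.6] [204. 127. 135.]
263 64
```

View pics/d.png

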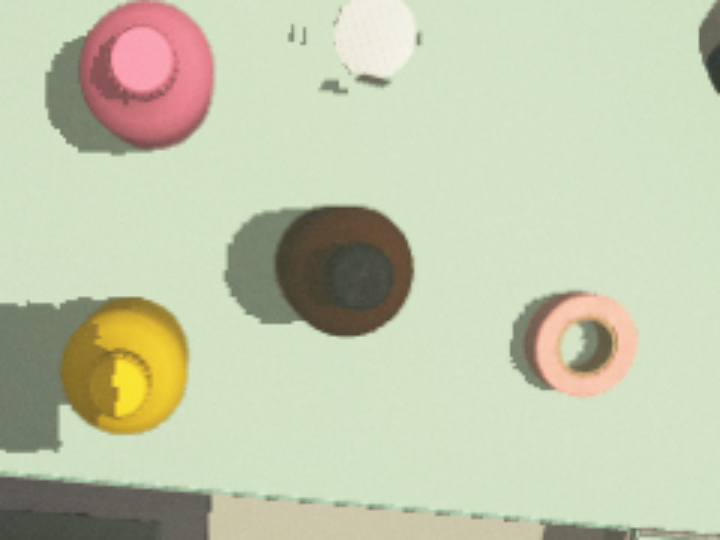

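The crop shows the brown bottle with its black cap top centred at crop (361,276), which is pixel (383.3,156). Pink and yellow stand to its left, the beaker above it and the tape to its right.

Run:
```python
from h import *
import pickle
c,T=pickle.load(open('w2.pkl','rb'))
p=onz(c,T,[(383.3,156),(383.3-10.7,156),(383.3+10.7,156)],.115); print(p, 'diam',np.linalg.norm(p[1]-p[2]))
s=r.get_state(); print((p[0,:2]-s['tcp_pos'][:2])/.6)
```

```text
[[ 0.49291894 -0.20062919  0.115     ]
 [ 0.49167233 -0.18750706  0.115     ]
 [ 0.4941785  -0.21377097  0.115     ]] diam 0.026383205227091
[ 0.08925298 -0.10504968]
```

>>> {"name": "drive_tool", "arguments": {"commands": [{"hand": 0, "tx": 0.089, "ty": -0.105, "tz": -0.2, "turn": 0}, {"hand": 0, "tx": 0.089, "ty": -0.105, "tz": -0.2, "turn": 0}, {"hand": 0, "tx": 0.089, "ty": -0.105, "tz": -0.3, "turn": 0}, {"hand": 0, "tx": 0.089, "ty": -0.105, "tz": -0.4, "turn": 0}, {"hand": 0, "tx": 0.089, "ty": -0.105, "tz": -0.44, "turn": 0}, {"hand": 0, "tx": 0.089, "ty": -0.105, "tz": -0.47, "turn": 0}, {"hand": 0, "tx": 0.089, "ty": -0.105, "tz": -0.49, "turn": 0}, {"hand": 0, "tx": 0.089, "ty": -0.105, "tz": -0.49, "turn": 0}, {"hand": 0, "tx": 0.089, "ty": -0.105, "tz": -0.49, "turn": 0}, {"hand": 0, "tx": 0.089, "ty": -0.105, "tz": -0.49, "turn": 0}]}}

```text
time_s: 5.1
tcp_pos: [0.494, -0.2016, 0.0887]
eef_rot: [180.0, -0.2, 5.1]
contact_force: [0.1, -0.5, -0.2]
gripper_width: 0.0874
gripper_force: 0.0
```

>>> {"name": "drive_tool", "arguments": {"commands": [{"hand": 0, "tx": 0, "ty": 0, "tz": 0, "turn": 0}, {"hand": 0, "tx": 0, "ty": 0, "tz": 0, "turn": 0}]}}

```text
time_s: 5.3
tcp_pos: [0.4932, -0.2019, 0.0882]
eef_rot: [180.0, -0.1, 5.0]
contact_force: [-0.5, 0.8, -0.5]
gripper_width: 0.0874
gripper_force: 0.0
```

>>> {"name": "drive_tool", "arguments": {"commands": [{"hand": 0.5, "tx": 0, "ty": 0, "tz": 0, "turn": 0}, {"hand": 0.6, "tx": 0, "ty": 0, "tz": 0, "turn": 0}, {"hand": 0.7, "tx": 0, "ty": 0, "tz": 0, "turn": 0}, {"hand": 1, "tx": 0, "ty": 0, "tz": 0, "turn": 0}, {"hand": 1, "tx": 0, "ty": 0, "tz": 0, "turn": 0}, {"hand": 1, "tx": 0, "ty": 0, "tz": 0, "turn": 0}, {"hand": 1, "tx": 0, "ty": 0, "tz": 0, "turn": 0}, {"hand": 1, "tx": 0, "ty": 0, "tz": 0, "turn": 0}], "grip_force": 25}}

```text
time_s: 6.1
tcp_pos: [0.4925, -0.2019, 0.0869]
eef_rot: [-180.0, -0.0, 5.0]
contact_force: [-1.3, -0.3, -0.4]
gripper_width: 0.0293
gripper_force: 0.4
```

>>> {"name": "drive_tool", "arguments": {"commands": [{"hand": 1, "tx": 0, "ty": 0, "tz": 0.02, "turn": 0}, {"hand": 1, "tx": 0, "ty": 0, "tz": 0.05, "turn": 0}, {"hand": 1, "tx": 0, "ty": 0, "tz": 0.1, "turn": 0}, {"hand": 1, "tx": 0, "ty": 0, "tz": 0.1, "turn": 0}, {"hand": 1, "tx": 0, "ty": 0, "tz": 0.1, "turn": 0}]}}

```text
time_s: 6.6
tcp_pos: [0.4931, -0.202, 0.1484]
eef_rot: [180.0, -0.1, 5.0]
contact_force: [0.4, 0.0, -0.5]
gripper_width: 0.0003
gripper_force: 0.0
```

Run:
```python
from h import *
c,T,s=shot('scene')
a=cv2.resize(c['frame'][230:350,320:440,::-1],None,fx=4,fy=4); 
c2,T2,s=shot('wrist'); print(proj(c2,T2,[[.493,-.2,.115]]),s['gripper_width'],s['contact_force'])
b=cv2.resize(c2['frame'][:,:,::-1],(400,480)) if 0 else c2['frame'][:,100:400,::-1]
cv2.imwrite('pics/e.png',np.hstack([a,b]))
ct,Tt,_=shot('top'); cv2.imwrite('pics/top_e.png',ct['frame'][:,:,::-1])
```

```text
[[324.46491572 255.23778081]] 0.0008549039178902682 [-0.23621735 -0.02030767  0.42624096]
```

View pics/e.png

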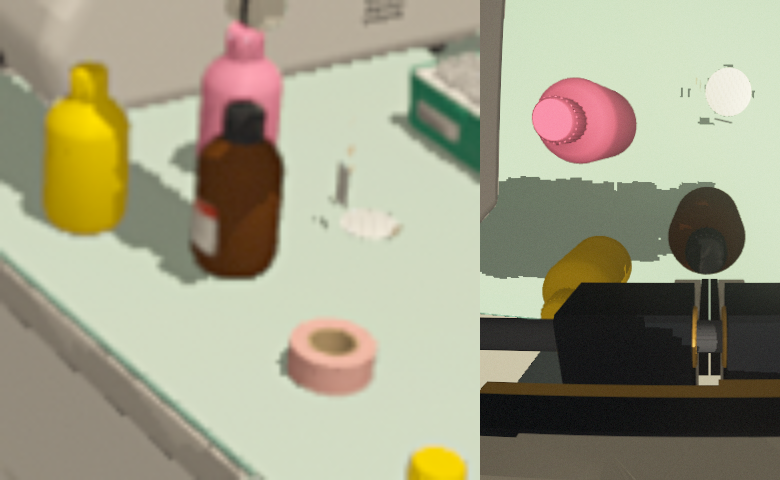

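Run:
```python
from h import *
import pickle
c,T,s=shot('wrist'); pickle.dump((c,T),open('w3.pkl','wb'))
im=np.clip(c['frame'][200:300,270:390].astype(float)*2.2,0,255).astype(np.uint8)
cv2.imwrite('pics/f.png',cv2.resize(im[:,:,::-1],None,fx=5,fy=5,interpolation=cv2.INTER_CUBIC))
```

```text
(no output)
```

View pics/f.png

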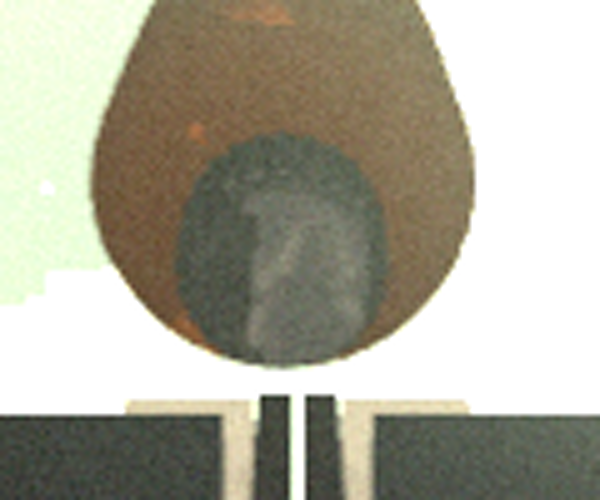

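The bottle stands upright in place, with the cap centre at about (326.6,253) against a predicted (324.5,255). I lifted before the fingers had gripped, so I'll retry with a longer close.

>>> {"name": "drive_tool", "arguments": {"commands": [{"hand": 0.3, "tx": 0.002, "ty": 0, "tz": 0, "turn": 0}, {"hand": 0.3, "tx": 0.002, "ty": 0, "tz": 0, "turn": 0}, {"hand": 0.3, "tx": 0.002, "ty": 0, "tz": 0, "turn": 0}, {"hand": 0.3, "tx": 0.002, "ty": 0, "tz": 0, "turn": 0}, {"hand": 0.3, "tx": 0.002, "ty": 0, "tz": 0, "turn": 0}, {"hand": 0.3, "tx": 0.002, "ty": 0, "tz": 0, "turn": 0}, {"hand": 0.3, "tx": 0.002, "ty": 0, "tz": 0, "turn": 0}, {"hand": 0.3, "tx": 0.002, "ty": 0, "tz": 0, "turn": 0}]}}

```text
time_s: 7.6
tcp_pos: [0.4937, -0.202, 0.147]
eef_rot: [180.0, -0.0, 5.0]
contact_force: [-0.4, 0.5, 0.8]
gripper_width: 0.0584
gripper_force: 0.0
```

>>> {"name": "drive_tool", "arguments": {"commands": [{"hand": 0.3, "tx": 0, "ty": 0, "tz": -0.04, "turn": 0}, {"hand": 0.3, "tx": 0, "ty": 0, "tz": -0.08, "turn": 0}, {"hand": 0.3, "tx": 0, "ty": 0, "tz": -0.102, "turn": 0}, {"hand": 0.3, "tx": 0, "ty": 0, "tz": -0.102, "turn": 0}, {"hand": 0.3, "tx": 0, "ty": 0, "tz": -0.102, "turn": 0}]}}

```text
time_s: 8.1
tcp_pos: [0.4939, -0.2021, 0.0861]
eef_rot: [180.0, 0.0, 5.0]
contact_force: [0.9, 0.1, 1.2]
gripper_width: 0.0608
gripper_force: 0.0
```

>>> {"name": "drive_tool", "arguments": {"commands": [{"hand": 0.7, "tx": 0, "ty": 0, "tz": 0, "turn": 0}, {"hand": 0.8, "tx": 0, "ty": 0, "tz": 0, "turn": 0}, {"hand": 1, "tx": 0, "ty": 0, "tz": 0, "turn": 0}, {"hand": 1, "tx": 0, "ty": 0, "tz": 0, "turn": 0}, {"hand": 1, "tx": 0, "ty": 0, "tz": 0, "turn": 0}, {"hand": 1, "tx": 0, "ty": 0, "tz": 0, "turn": 0}, {"hand": 1, "tx": 0, "ty": 0, "tz": 0, "turn": 0}, {"hand": 1, "tx": 0, "ty": 0, "tz": 0, "turn": 0}, {"hand": 1, "tx": 0, "ty": 0, "tz": 0, "turn": 0}, {"hand": 1, "tx": 0, "ty": 0, "tz": 0, "turn": 0}], "grip_force": 25}}

```text
time_s: 9.1
tcp_pos: [0.4938, -0.202, 0.0859]
eef_rot: [180.0, -0.0, 5.0]
contact_force: [-0.7, 0.9, 2.9]
gripper_width: 0.024
gripper_force: 25.0
```

>>> {"name": "drive_tool", "arguments": {"commands": [{"hand": 1, "tx": 0, "ty": 0, "tz": 0.01, "turn": 0}, {"hand": 1, "tx": 0, "ty": 0, "tz": 0.025, "turn": 0}, {"hand": 1, "tx": 0, "ty": 0, "tz": 0.05, "turn": 0}, {"hand": 1, "tx": 0, "ty": 0, "tz": 0.09, "turn": 0}, {"hand": 1, "tx": 0, "ty": 0, "tz": 0.14, "turn": 0}, {"hand": 1, "tx": 0, "ty": 0, "tz": 0.2, "turn": 0}, {"hand": 1, "tx": 0, "ty": 0, "tz": 0.26, "turn": 0}, {"hand": 1, "tx": 0, "ty": 0, "tz": 0.32, "turn": 0}, {"hand": 1, "tx": 0, "ty": 0, "tz": 0.36, "turn": 0}, {"hand": 1, "tx": 0, "ty": 0, "tz": 0.38, "turn": 0}]}}

```text
time_s: 10.1
tcp_pos: [0.4941, -0.2022, 0.3167]
eef_rot: [180.0, -0.2, 5.0]
contact_force: [-0.8, -0.0, -2.7]
gripper_width: 0.0242
gripper_force: 25.0
```

>>> {"name": "drive_tool", "arguments": {"commands": [{"hand": 1, "tx": -0.04, "ty": 0.02, "tz": 0.05, "turn": 0}, {"hand": 1, "tx": -0.09, "ty": 0.07, "tz": 0.09, "turn": 0}, {"hand": 1, "tx": -0.09, "ty": 0.14, "tz": 0.1, "turn": 0}, {"hand": 1, "tx": -0.09, "ty": 0.21, "tz": 0.1, "turn": 0}, {"hand": 1, "tx": -0.09, "ty": 0.28, "tz": 0.1, "turn": 0}, {"hand": 1, "tx": -0.09, "ty": 0.35, "tz": 0.1, "turn": 0}, {"hand": 1, "tx": -0.09, "ty": 0.42, "tz": 0.1, "turn": 0}, {"hand": 1, "tx": -0.09, "ty": 0.48, "tz": 0.1, "turn": 0}, {"hand": 1, "tx": -0.09, "ty": 0.53, "tz": 0.1, "turn": 0}, {"hand": 1, "tx": -0.09, "ty": 0.56, "tz": 0.1, "turn": 0}]}}

```text
time_s: 11.1
tcp_pos: [0.4389, 0.136, 0.3727]
eef_rot: [180.0, 0.1, 5.1]
contact_force: [-0.0, -0.5, -3.4]
gripper_width: 0.0238
gripper_force: 25.0
```

>>> {"name": "drive_tool", "arguments": {"commands": [{"hand": 1, "tx": 0, "ty": 0.03, "tz": 0, "turn": 0}, {"hand": 1, "tx": 0, "ty": 0.08, "tz": 0, "turn": 0}, {"hand": 1, "tx": 0, "ty": 0.14, "tz": 0, "turn": 0}, {"hand": 1, "tx": 0, "ty": 0.2, "tz": 0, "turn": 0}, {"hand": 1, "tx": 0, "ty": 0.26, "tz": 0, "turn": 0}, {"hand": 1, "tx": 0, "ty": 0.31, "tz": 0, "turn": 0}, {"hand": 1, "tx": 0, "ty": 0.35, "tz": 0, "turn": 0}, {"hand": 1, "tx": 0, "ty": 0.37, "tz": 0, "turn": 0}, {"hand": 1, "tx": 0, "ty": 0.38, "tz": 0, "turn": 0}, {"hand": 1, "tx": 0, "ty": 0.38, "tz": 0, "turn": 0}]}}

```text
time_s: 12.1
tcp_pos: [0.4397, 0.3621, 0.3734]
eef_rot: [180.0, 0.0, 5.0]
contact_force: [-0.4, -0.5, -2.9]
gripper_width: 0.0236
gripper_force: 25.0
```

>>> {"name": "drive_tool", "arguments": {"commands": [{"hand": 1, "tx": 0.02, "ty": -0.001, "tz": -0.03, "turn": 0}, {"hand": 1, "tx": 0.054, "ty": -0.001, "tz": -0.09, "turn": 0}, {"hand": 1, "tx": 0.054, "ty": -0.001, "tz": -0.16, "turn": 0}, {"hand": 1, "tx": 0.054, "ty": -0.001, "tz": -0.23, "turn": 0}, {"hand": 1, "tx": 0.054, "ty": -0.001, "tz": -0.3, "turn": 0}, {"hand": 1, "tx": 0.054, "ty": -0.001, "tz": -0.36, "turn": 0}, {"hand": 1, "tx": 0.054, "ty": -0.001, "tz": -0.41, "turn": 0}, {"hand": 1, "tx": 0.054, "ty": -0.001, "tz": -0.44, "turn": 0}, {"hand": 1, "tx": 0.054, "ty": -0.001, "tz": -0.45, "turn": 0}, {"hand": 1, "tx": 0.054, "ty": -0.001, "tz": -0.455, "turn": 0}]}}

```text
time_s: 13.1
tcp_pos: [0.4725, 0.3608, 0.1011]
eef_rot: [180.0, -0.0, 5.0]
contact_force: [-0.2, -0.6, -1.4]
gripper_width: 0.0239
gripper_force: 25.0
```

>>> {"name": "drive_tool", "arguments": {"commands": [{"hand": 1, "tx": 0, "ty": 0, "tz": 0, "turn": 0}, {"hand": 1, "tx": 0, "ty": 0, "tz": 0, "turn": 0}, {"hand": 1, "tx": 0, "ty": 0, "tz": 0, "turn": 0}]}}

```text
time_s: 13.4
tcp_pos: [0.4725, 0.3619, 0.102]
eef_rot: [-179.9, -0.1, 5.0]
contact_force: [0.5, 0.1, -2.2]
gripper_width: 0.0236
gripper_force: 25.0
```

>>> {"name": "drive_tool", "arguments": {"commands": [{"hand": 1, "tx": 0, "ty": 0, "tz": -0.003, "turn": 0}, {"hand": 1, "tx": 0, "ty": 0, "tz": -0.006, "turn": 0}, {"hand": 1, "tx": 0, "ty": 0, "tz": -0.006, "turn": 0}, {"hand": 1, "tx": 0, "ty": 0, "tz": -0.006, "turn": 0}]}}

```text
time_s: 13.8
tcp_pos: [0.472, 0.3614, 0.0971]
eef_rot: [180.0, 0.0, 5.0]
contact_force: [-0.3, 0.2, -2.6]
gripper_width: 0.0239
gripper_force: 25.0
```

>>> {"name": "drive_tool", "arguments": {"commands": [{"hand": 1, "tx": 0, "ty": 0, "tz": -0.002, "turn": 0}, {"hand": 1, "tx": 0, "ty": 0, "tz": -0.003, "turn": 0}, {"hand": 1, "tx": 0, "ty": 0, "tz": -0.003, "turn": 0}, {"hand": 1, "tx": 0, "ty": 0, "tz": -0.003, "turn": 0}]}}

```text
time_s: 14.2
tcp_pos: [0.4728, 0.3617, 0.0965]
eef_rot: [-180.0, -0.1, 5.0]
contact_force: [0.3, -2.3, 4.7]
gripper_width: 0.0236
gripper_force: 25.0
```

>>> {"name": "drive_tool", "arguments": {"commands": [{"hand": 1, "tx": 0, "ty": 0, "tz": 0.001, "turn": 0}, {"hand": 0.65, "tx": 0, "ty": 0, "tz": 0.001, "turn": 0}, {"hand": 0.5, "tx": 0, "ty": 0, "tz": 0.001, "turn": 0}, {"hand": 0.4, "tx": 0, "ty": 0, "tz": 0.001, "turn": 0}, {"hand": 0.3, "tx": 0, "ty": 0, "tz": 0.001, "turn": 0}, {"hand": 0.3, "tx": 0, "ty": 0, "tz": 0.001, "turn": 0}, {"hand": 0.3, "tx": 0, "ty": 0, "tz": 0.001, "turn": 0}, {"hand": 0.3, "tx": 0, "ty": 0, "tz": 0.001, "turn": 0}]}}

```text
time_s: 15.0
tcp_pos: [0.4721, 0.3615, 0.0959]
eef_rot: [180.0, 0.0, 5.0]
contact_force: [0.0, 0.9, -1.1]
gripper_width: 0.0611
gripper_force: 0.0
```

>>> {"name": "drive_tool", "arguments": {"commands": [{"hand": 0.3, "tx": 0, "ty": 0, "tz": 0.03, "turn": 0}, {"hand": 0.3, "tx": 0, "ty": 0, "tz": 0.07, "turn": 0}, {"hand": 0.3, "tx": 0, "ty": 0, "tz": 0.12, "turn": 0}, {"hand": 0.5, "tx": -0.06, "ty": -0.005, "tz": 0.16, "turn": 0}, {"hand": 0.8, "tx": -0.11, "ty": -0.009, "tz": 0.16, "turn": 0}, {"hand": 1, "tx": -0.11, "ty": -0.009, "tz": 0.16, "turn": 0}, {"hand": 1, "tx": -0.11, "ty": -0.009, "tz": 0.16, "turn": 0}, {"hand": 1, "tx": -0.11, "ty": -0.009, "tz": 0.16, "turn": 0}]}}

```text
time_s: 15.8
tcp_pos: [0.4064, 0.3562, 0.1918]
eef_rot: [180.0, -0.0, 5.0]
contact_force: [0.5, 0.3, -0.5]
gripper_width: 0.0271
gripper_force: 0.0
```

Run:
```python
from h import *
import pickle
c,T,s=shot('wrist'); print(s['time_s'],s['tcp_pos'],s['eef_rot'],s['contact_force'],s['gripper_width']); pickle.dump((c,T),open('w4.pkl','wb'))
print(proj(c,T,[[.4725,.3615,.125],[.4725,.3615,.01],[.5093,.3646,.01],[.4296,.3576,.01]]).round(1))
d=r.trace('brown_bottle','wrist'); print(d and d[0]['extent'])
cv2.imwrite('pics/g.png',cv2.resize(c['frame'][80:380,170:490,::-1],None,fx=1.9,fy=1.9,interpolation=cv2.INTER_CUBIC))
```

```text
15.8 [0.40644717 0.35618787 0.19182277] [ 1.79990399e+02 -3.75794664e-03  5.00920632e+00] [ 0.52593716  0.30360419 -0.4602067 ] 0.027142897709368136
[[328.2 147.3]
 [328.5 142.3]
 [328.6 103.1]
 [328.6 185.7]]
[297.5, 108.6, 367.0, 186.7]
```

View pics/g.png

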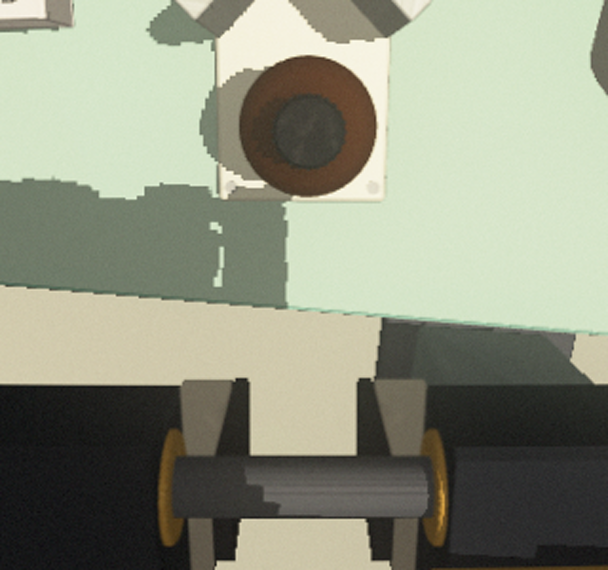

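The view shows the bottle upright on the pad, short of the V. The cap is at crop (311,131), pixel (333.7,149), a few px to the right of the pad's middle line at u≈328.4.

Run:
```python
from h import *
import pickle
c,T=pickle.load(open('w4.pkl','rb'))
a=np.radians(4.86); ax=np.array([np.cos(a),np.sin(a)]); n=np.array([-ax[1],ax[0]]); o=np.array([.5093,.3646])
for uv,z in(((333.7,149),.125),((332.3,147.6),.08)):
    p=onz(c,T,[uv],z)[0,:2]; print(p,(p-o)@ax,(p-o)@n)
```

```text
[0.47168444 0.35766717] -0.038067675474382424 -0.0037210600901297405
[0.47064233 0.3581439 ] -0.03906565447394106 -0.0031577611361398687
```

>>> {"name": "drive_tool", "arguments": {"commands": [{"hand": 0.3, "tx": 0, "ty": 0, "tz": 0, "turn": 0}, {"hand": 0.3, "tx": 0.05, "ty": 0.004, "tz": 0, "turn": 0}, {"hand": 0.3, "tx": 0.11, "ty": 0.009, "tz": 0, "turn": 0}, {"hand": 0.3, "tx": 0.11, "ty": 0.009, "tz": 0, "turn": 0}, {"hand": 0.3, "tx": 0.11, "ty": 0.009, "tz": 0, "turn": 0}, {"hand": 0.3, "tx": 0.11, "ty": 0.009, "tz": 0, "turn": 0}, {"hand": 0.3, "tx": 0.11, "ty": 0.009, "tz": -0.05, "turn": 0}, {"hand": 0.3, "tx": 0.11, "ty": 0.009, "tz": -0.1, "turn": 0}, {"hand": 0.3, "tx": 0.11, "ty": 0.009, "tz": -0.14, "turn": 0}, {"hand": 0.3, "tx": 0.11, "ty": 0.009, "tz": -0.156, "turn": 0}]}}

```text
time_s: 16.9
tcp_pos: [0.4704, 0.3604, 0.0963]
eef_rot: [179.9, 0.1, 5.0]
contact_force: [-0.5, -0.4, -0.7]
gripper_width: 0.0614
gripper_force: 0.0
```

>>> {"name": "drive_tool", "arguments": {"commands": [{"hand": 0.3, "tx": 0, "ty": 0, "tz": 0, "turn": 0}, {"hand": 0.5, "tx": 0, "ty": 0, "tz": 0, "turn": 0}, {"hand": 0.65, "tx": 0, "ty": 0, "tz": 0, "turn": 0}, {"hand": 0.8, "tx": 0, "ty": 0, "tz": 0, "turn": 0}, {"hand": 0.8, "tx": 0, "ty": 0, "tz": 0, "turn": 0}, {"hand": 0.8, "tx": 0, "ty": 0, "tz": 0, "turn": 0}, {"hand": 0.8, "tx": 0, "ty": 0, "tz": 0, "turn": 0}, {"hand": 0.8, "tx": 0, "ty": 0, "tz": 0, "turn": 0}], "grip_force": 8}}

```text
time_s: 17.7
tcp_pos: [0.4727, 0.3618, 0.0993]
eef_rot: [-180.0, -0.1, 5.0]
contact_force: [-0.3, -0.6, 5.3]
gripper_width: 0.0181
gripper_force: 3.1
```

>>> {"name": "drive_tool", "arguments": {"commands": [{"hand": 0.8, "tx": 0, "ty": 0, "tz": 0, "turn": 0}, {"hand": 0.8, "tx": 0, "ty": 0, "tz": 0, "turn": 0}]}}

```text
time_s: 17.9
tcp_pos: [0.4727, 0.3619, 0.0993]
eef_rot: [-179.9, -0.1, 5.0]
contact_force: [0.1, -0.5, 5.4]
gripper_width: 0.0177
gripper_force: 2.8
```

Run:
```python
from h import *
c,T,s=shot('scene'); print(s)
for e in r.trace('brown_bottle','scene')[:5]: print(e['score'],e['extent'],c['frame'][e['pixels']].mean(0).round())
print(proj(c,T,[[.472,.3615,.125],[.472,.3615,.01]]))
cw,Tw,s=shot('wrist')
u,v=proj(c,T,[[.472,.3615,.07]])[0].astype(int)
a=cv2.resize(c['frame'][v-30:v+30,u-40:u+40,::-1],(800,600),interpolation=cv2.INTER_CUBIC)
a[:300,:400]=cv2.resize(cw['frame'][:,:,::-1],(400,300)); cv2.imwrite('pics/i.png',a)
```

```text
{'time_s': 17.9, 'joints': array([ 5.62546454e+01,  1.78929583e+01, -1.74914020e+01,  4.21042619e-02,
       -5.45219295e+01,  3.87434423e+01]), 'qd': array([ 0.07872874,  0.09445812,  0.03906048, -0.00867477,  0.03170374,
        0.04107666]), 'joint_torque': array([ 2.63933027e-01, -4.76687586e+01,  2.37257302e+01,  5.12639165e+00,
        3.03579345e-01,  1.36087270e-03]), 'tcp_pos': array([0.47273547, 0.3619153 , 0.09932485]), 'eef_rot': array([-1.79948399e+02, -8.54160328e-02,  5.02245819e+00]), 'contact_force': array([ 0.1056425 , -0.47920599,  5.37106934]), 'moment': array([-0.19822459, -0.03524232, -0.0404634 ]), 'gripper_force': 2.8230729326605797, 'gripper_width': 0.01772074149020514}
0.97 [406.9, 340.3, 440.2, 402.9] [194. 164.   8.]
0.93 [368.8, 236.3, 391.9, 278.0] [192. 117. 127.]
0.82 [264.4, 190.9, 282.2, 223.6] [78. 51. 29.]
0.73 [330.1, 244.6, 353.1, 286.9] [195. 166.  13.]
0.73 [251.9, 190.6, 272.7, 204.9] [165. 153. 139.]
[[274.89715159 190.87615082]
 [275.66951336 221.76979114]]
```

View pics/i.png

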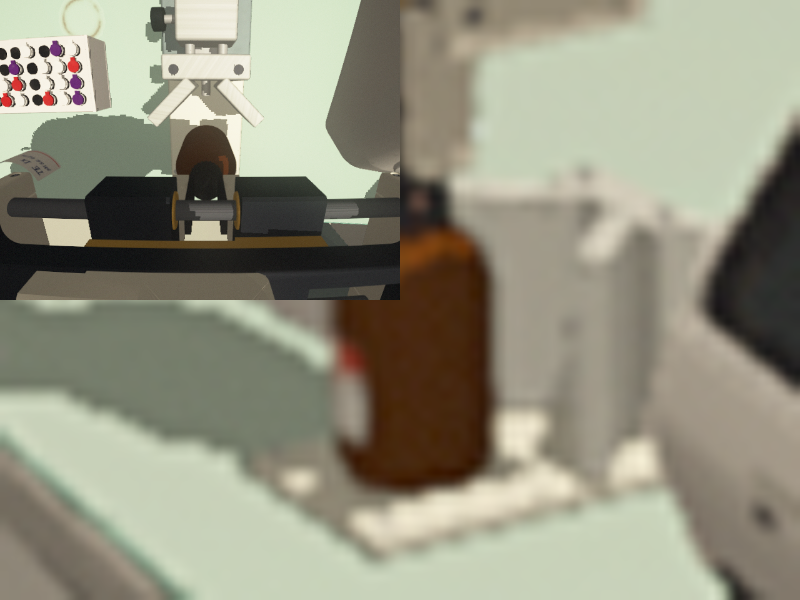

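Run:
```python
from h import *
import pickle
for f in('w3.pkl','w4.pkl'):
    c,T=pickle.load(open(f,'rb'))
    T=np.array(c['T_tool_cam'])
    print(proj(c,T,[[x,0,z] for z in (0,-.019,-.03) for x in (0,.0095,.013)]).round(1), np.degrees(np.arctan2(T[0,2],T[2,2])))
```

```text
[[327.  276. ]
 [327.  259.8]
 [327.  253.7]
 [326.8 290.7]
 [326.8 273.1]
 [326.7 266.5]
 [326.6 300.6]
 [326.6 282.1]
 [326.6 275.1]] -16.547821448231367
[[327.  276. ]
 [327.  259.8]
 [327.  253.7]
 [326.8 290.7]
 [326.8 273.1]
 [326.7 266.5]
 [326.6 300.6]
 [326.6 282.1]
 [326.6 275.1]] -16.54779028576538
```

The tool is gripping only the top rim of the cap. The width is 18 mm, Fz is upward, and the tips show at row ~280 where the TCP model puts them at row 260, so the real tips may sit higher than the nominal TCP. Test: open, go lower, and close gently.

>>> {"name": "drive_tool", "arguments": {"commands": [{"hand": 0.6, "tx": 0, "ty": 0, "tz": 0, "turn": 0}, {"hand": 0.4, "tx": 0, "ty": 0, "tz": 0, "turn": 0}, {"hand": 0.2, "tx": 0, "ty": 0, "tz": 0, "turn": 0}, {"hand": 0.2, "tx": 0, "ty": 0, "tz": 0, "turn": 0}, {"hand": 0.2, "tx": 0, "ty": 0, "tz": 0, "turn": 0}, {"hand": 0.2, "tx": 0, "ty": 0, "tz": 0, "turn": 0}, {"hand": 0.2, "tx": 0, "ty": 0, "tz": -0.008, "turn": 0}, {"hand": 0.2, "tx": 0, "ty": 0, "tz": -0.014, "turn": 0}, {"hand": 0.2, "tx": 0, "ty": 0, "tz": -0.014, "turn": 0}, {"hand": 0.2, "tx": 0, "ty": 0, "tz": -0.014, "turn": 0}], "grip_force": 5}}

```text
time_s: 19.05
tcp_pos: [0.4718, 0.3611, 0.0894]
eef_rot: [179.9, 0.1, 5.0]
contact_force: [0.8, -0.5, -0.2]
gripper_width: 0.0702
gripper_force: 0.0
```

>>> {"name": "drive_tool", "arguments": {"commands": [{"hand": 0.4, "tx": 0, "ty": 0, "tz": 0, "turn": 0}, {"hand": 0.5, "tx": 0, "ty": 0, "tz": 0, "turn": 0}, {"hand": 0.6, "tx": 0, "ty": 0, "tz": 0, "turn": 0}, {"hand": 0.7, "tx": 0, "ty": 0, "tz": 0, "turn": 0}, {"hand": 0.75, "tx": 0, "ty": 0, "tz": 0, "turn": 0}, {"hand": 0.8, "tx": 0, "ty": 0, "tz": 0, "turn": 0}, {"hand": 0.8, "tx": 0, "ty": 0, "tz": 0, "turn": 0}, {"hand": 0.8, "tx": 0, "ty": 0, "tz": 0, "turn": 0}, {"hand": 0.8, "tx": 0, "ty": 0, "tz": 0, "turn": 0}]}}

```text
time_s: 19.95
tcp_pos: [0.472, 0.3614, 0.0899]
eef_rot: [180.0, 0.0, 5.0]
contact_force: [-0.1, -0.6, -1.0]
gripper_width: 0.0253
gripper_force: 5.0
```

Run:
```python
from h import *
import pickle
c,T=pickle.load(open('w4.pkl','rb')); T=np.array(c['T_tool_cam'])
print(c['fx'],c['fy'],c['cx'],c['cy'],c['D'])
p=cv2.undistortPoints(np.array([[[301.05,280]],[[357.9,280]]]),K(c),np.array(c['D'],float)).reshape(-1,2)
for w in(.0271,):
    d=w/(p[1,0]-p[0,0]); X=T@np.r_[p.mean(0)*d,d,1]; print('depth',d,'tool pt',X)
print(np.mean(p,0))
```

```text
358.8039050611856 358.8039050611856 329.0880709703123 237.3167141522952 [-0.06143241  0.          0.          0.          0.        ]
depth 0.17082411129547434 tool pt [ 0.00862361  0.00133979 -0.0255257   1.        ]
[0.00108058 0.11910978]
```

Confirmed: by image geometry the fingertips sit 25 mm above the nominal TCP. The bottle is now held properly. I'll shift it 3.4 mm to the V's middle plane and release.

>>> {"name": "drive_tool", "arguments": {"commands": [{"hand": 1, "tx": 0, "ty": 0, "tz": 0, "turn": 0}, {"hand": 1, "tx": 0, "ty": 0, "tz": 0, "turn": 0}, {"hand": 1, "tx": 0, "ty": 0.002, "tz": 0.001, "turn": 0}, {"hand": 1, "tx": 0, "ty": 0.004, "tz": 0.001, "turn": 0}, {"hand": 1, "tx": 0, "ty": 0.0057, "tz": 0.001, "turn": 0}, {"hand": 1, "tx": 0, "ty": 0.0057, "tz": 0, "turn": 0}, {"hand": 1, "tx": 0, "ty": 0.0057, "tz": 0, "turn": 0}, {"hand": 1, "tx": 0, "ty": 0.0057, "tz": 0, "turn": 0}, {"hand": 1, "tx": 0, "ty": 0.0057, "tz": 0, "turn": 0}], "grip_force": 12}}

```text
time_s: 20.85
tcp_pos: [0.472, 0.3649, 0.09]
eef_rot: [-180.0, -0.0, 5.0]
contact_force: [-0.6, 0.1, -2.3]
gripper_width: 0.0255
gripper_force: 12.0
```

>>> {"name": "drive_tool", "arguments": {"commands": [{"hand": 0.65, "tx": 0, "ty": 0, "tz": 0, "turn": 0}, {"hand": 0.5, "tx": 0, "ty": 0, "tz": 0, "turn": 0}, {"hand": 0.4, "tx": 0, "ty": 0, "tz": 0, "turn": 0}, {"hand": 0.3, "tx": 0, "ty": 0, "tz": 0, "turn": 0}, {"hand": 0.3, "tx": 0, "ty": 0, "tz": 0, "turn": 0}, {"hand": 0.3, "tx": 0, "ty": 0, "tz": 0.03, "turn": 0}, {"hand": 0.3, "tx": 0, "ty": 0, "tz": 0.08, "turn": 0}, {"hand": 0.3, "tx": 0, "ty": 0, "tz": 0.13, "turn": 0}, {"hand": 0.5, "tx": -0.06, "ty": -0.005, "tz": 0.16, "turn": 0}, {"hand": 0.8, "tx": -0.11, "ty": -0.009, "tz": 0.16, "turn": 0}]}}

```text
time_s: 21.85
tcp_pos: [0.4065, 0.3605, 0.1887]
eef_rot: [-179.8, -0.2, 5.0]
contact_force: [-0.5, 0.9, -0.0]
gripper_width: 0.0507
gripper_force: 0.0
```

>>> {"name": "drive_tool", "arguments": {"commands": [{"hand": 1, "tx": 0, "ty": 0, "tz": 0, "turn": 0}, {"hand": 1, "tx": 0, "ty": 0, "tz": 0, "turn": 0}, {"hand": 1, "tx": 0, "ty": 0, "tz": 0, "turn": 0}]}}

```text
time_s: 22.15
tcp_pos: [0.4065, 0.3596, 0.1859]
eef_rot: [180.0, -0.0, 5.0]
contact_force: [-0.3, -0.2, -0.3]
gripper_width: 0.027
gripper_force: 0.0
```

```bash
cat > chk.py <<'E'
from h import *
a=np.radians(4.86); ax=np.array([np.cos(a),np.sin(a)]); n=np.array([-ax[1],ax[0]]); o=np.array([.5093,.3646])
c,T,s=shot('wrist'); print(s['time_s'],s['tcp_pos'],s['contact_force'].round(1),s['gripper_width'])
m=None
for e in r.trace('brown_bottle','wrist')[:3]:
    col=c['frame'][e['pixels']].mean(0)
    if col.max()<130: m=e['pixels']; break
hull=cv2.convexHull(np.argwhere(m)[:,::-1].astype(np.int32)); ctr=cv2.fitEllipse(hull)[0]
f=c['frame'].astype(int); k=m&(f[:,:,0]-f[:,:,2]<18); k=cv2.morphologyEx(k.astype(np.uint8),cv2.MORPH_OPEN,np.ones((5,5)))
v,u=np.nonzero(k); q=[]
for nm,uv,z in(('body',ctr,.085),('cap',(u.mean(),v.mean()) if len(u) else ctr,.12)):
    p=onz(c,T,[uv],z)[0,:2]; print(nm,np.round(uv,1),p.round(4),'stand x,y mm',(1000*(p-o)@ax).round(1),(1000*(p-o)@n).round(1),len(u))
t=s['tcp_pos'][:2]; print('tcp stand',1000*(t-o)@ax,1000*(t-o)@n)
cv2.imwrite('pics/last.png',c['frame'][:,:,::-1])
E
python3 chk.py
```

```text
22.15 [0.40650594 0.35964343 0.18589075] [-0.3 -0.2 -0.3] 0.02695922323913704
body [330.4 146.1] [0.4722 0.3633] stand x,y mm -37.1 1.9 1215
cap [330.3 149. ] [0.4716 0.3634] stand x,y mm -37.7 2.0 1215
tcp stand -102.84441311562148 3.7700948250839237
```

The bottle is at stand (-37.5, +2) mm and released. Next I'll lower the shut fingers behind it (tips at about 70 mm) and approach.

>>> {"name": "drive_tool", "arguments": {"commands": [{"hand": 1, "tx": 0, "ty": -0.004, "tz": -0.04, "turn": 0}, {"hand": 1, "tx": 0, "ty": -0.004, "tz": -0.1, "turn": 0}, {"hand": 1, "tx": 0, "ty": -0.004, "tz": -0.16, "turn": 0}, {"hand": 1, "tx": 0, "ty": -0.004, "tz": -0.21, "turn": 0}, {"hand": 1, "tx": 0, "ty": -0.004, "tz": -0.235, "turn": 0}, {"hand": 1, "tx": 0.01, "ty": -0.003, "tz": -0.235, "turn": 0}, {"hand": 1, "tx": 0.02, "ty": -0.002, "tz": -0.235, "turn": 0}, {"hand": 1, "tx": 0.03, "ty": -0.001, "tz": -0.235, "turn": 0}, {"hand": 1, "tx": 0.035, "ty": -0.001, "tz": -0.235, "turn": 0}, {"hand": 1, "tx": 0.035, "ty": -0.001, "tz": -0.235, "turn": 0}]}}

```text
time_s: 23.25
tcp_pos: [0.4279, 0.3593, 0.0457]
eef_rot: [-179.9, -0.1, 5.0]
contact_force: [0.6, -0.2, -0.6]
gripper_width: 0.0004
gripper_force: 0.0
```

```bash
python3 chk.py
```

```text
23.25 [0.42794651 0.35927345 0.04574101] [ 0.6 -0.2 -0.6] 0.0004033060362475749
body [326.1 209.5] [0.4735 0.3633] stand x,y mm -35.7 1.7 6155
cap [325. 235.] [0.4728 0.3633] stand x,y mm -36.5 1.7 6155
tcp stand -81.51227415978552 1.5849722014750087
```

>>> {"name": "drive_tool", "arguments": {"commands": [{"hand": 1, "tx": 0.006, "ty": 0.0005, "tz": 0, "turn": 0}, {"hand": 1, "tx": 0.012, "ty": 0.001, "tz": 0, "turn": 0}, {"hand": 1, "tx": 0.018, "ty": 0.0015, "tz": 0, "turn": 0}, {"hand": 1, "tx": 0.024, "ty": 0.002, "tz": 0, "turn": 0}, {"hand": 1, "tx": 0.03, "ty": 0.0025, "tz": 0, "turn": 0}, {"hand": 1, "tx": 0.036, "ty": 0.003, "tz": 0, "turn": 0}, {"hand": 1, "tx": 0.042, "ty": 0.0035, "tz": 0, "turn": 0}, {"hand": 1, "tx": 0.048, "ty": 0.004, "tz": 0, "turn": 0}, {"hand": 1, "tx": 0.053, "ty": 0.0045, "tz": 0, "turn": 0}, {"hand": 1, "tx": 0.056, "ty": 0.0048, "tz": 0, "turn": 0}]}}

```text
time_s: 24.35
tcp_pos: [0.4609, 0.3617, 0.0449]
eef_rot: [180.0, 0.0, 5.0]
contact_force: [-1.0, 0.1, 0.1]
gripper_width: 0.0007
gripper_force: 0.4
```

```bash
python3 chk.py
```

```text
24.35 [0.46094767 0.36172853 0.04487291] [-1.   0.1  0.1] 0.0006699119827481952
body [329.2 221. ] [0.5021 0.3642] stand x,y mm -7.2 0.2 6024
cap [328.9 248.5] [0.5018 0.3642] stand x,y mm -7.5 0.3 6024
tcp stand -48.421766631278416 1.235327888652357
```

>>> {"name": "drive_tool", "arguments": {"commands": [{"hand": 1, "tx": 0.003, "ty": 0.0003, "tz": 0, "turn": 0}, {"hand": 1, "tx": 0.006, "ty": 0.0005, "tz": 0, "turn": 0}, {"hand": 1, "tx": 0.008, "ty": 0.0007, "tz": 0, "turn": 0}, {"hand": 1, "tx": 0.008, "ty": 0.0007, "tz": 0, "turn": 0}]}}

```text
time_s: 24.85
tcp_pos: [0.4657, 0.3622, 0.045]
eef_rot: [-180.0, -0.0, 5.0]
contact_force: [-0.2, 0.4, 0.4]
gripper_width: 0.0007
gripper_force: 0.0
```

>>> {"name": "drive_tool", "arguments": {"commands": [{"hand": 1, "tx": 0.0017, "ty": 0.0001, "tz": 0, "turn": 0}, {"hand": 1, "tx": 0.0034, "ty": 0.0003, "tz": 0, "turn": 0}, {"hand": 1, "tx": 0.0034, "ty": 0.0003, "tz": 0, "turn": 0}]}}

```text
time_s: 25.15
tcp_pos: [0.4677, 0.3624, 0.045]
eef_rot: [180.0, -0.0, 5.0]
contact_force: [-0.4, 0.3, -0.1]
gripper_width: 0.0009
gripper_force: 0.1
```

>>> {"name": "drive_tool", "arguments": {"commands": [{"hand": 1, "tx": 0.0017, "ty": 0.0001, "tz": 0, "turn": 0}, {"hand": 1, "tx": 0.0034, "ty": 0.0003, "tz": 0, "turn": 0}, {"hand": 1, "tx": 0.0034, "ty": 0.0003, "tz": 0, "turn": 0}]}}

```text
time_s: 25.45
tcp_pos: [0.4697, 0.3625, 0.0449]
eef_rot: [180.0, -0.0, 5.0]
contact_force: [-0.4, -0.8, -0.1]
gripper_width: 0.0005
gripper_force: 0.2
```

>>> {"name": "drive_tool", "arguments": {"commands": [{"hand": 1, "tx": 0.0017, "ty": 0.0001, "tz": 0, "turn": 0}, {"hand": 1, "tx": 0.0034, "ty": 0.0003, "tz": 0, "turn": 0}, {"hand": 1, "tx": 0.0034, "ty": 0.0003, "tz": 0, "turn": 0}]}}

```text
time_s: 25.75
tcp_pos: [0.4718, 0.3627, 0.045]
eef_rot: [-180.0, -0.0, 5.0]
contact_force: [-0.4, -0.8, -1.1]
gripper_width: 0.0004
gripper_force: 0.3
```

>>> {"name": "drive_tool", "arguments": {"commands": [{"hand": 1, "tx": 0.0017, "ty": 0.0001, "tz": 0, "turn": 0}, {"hand": 1, "tx": 0.0034, "ty": 0.0003, "tz": 0, "turn": 0}, {"hand": 1, "tx": 0.0034, "ty": 0.0003, "tz": 0, "turn": 0}]}}

```text
time_s: 26.05
tcp_pos: [0.4738, 0.3629, 0.045]
eef_rot: [-180.0, -0.0, 5.0]
contact_force: [-0.4, 0.7, 1.1]
gripper_width: 0.0003
gripper_force: 0.3
```

>>> {"name": "drive_tool", "arguments": {"commands": [{"hand": 1, "tx": 0.0017, "ty": 0.0001, "tz": 0, "turn": 0}, {"hand": 1, "tx": 0.0034, "ty": 0.0003, "tz": 0, "turn": 0}, {"hand": 1, "tx": 0.0034, "ty": 0.0003, "tz": 0, "turn": 0}]}}

```text
time_s: 26.35
tcp_pos: [0.4749, 0.3624, 0.0447]
eef_rot: [179.9, 0.1, 5.0]
contact_force: [-5.9, -2.6, 2.3]
gripper_width: 0.0005
gripper_force: 2.4
```

```bash
python3 chk.py
```

```text
26.35 [0.4749495  0.36235636 0.04467481] [-5.9 -2.6  2.3] 0.0004839776331542379
body [329. 222.] [0.5158 0.3649] stand x,y mm 6.5 -0.3 6087
cap [329.3 249.3] [0.5157 0.3648] stand x,y mm 6.4 -0.4 6087
tcp stand -34.41708366044567 0.6746433014879905
```

>>> {"name": "drive_tool", "arguments": {"commands": [{"hand": 1, "tx": 0, "ty": 0, "tz": 0, "turn": 0}, {"hand": 1, "tx": 0, "ty": 0, "tz": 0, "turn": 0}]}}

```text
time_s: 26.65
tcp_pos: [0.475, 0.3624, 0.0447]
eef_rot: [179.9, 0.1, 5.0]
contact_force: [-5.8, -1.1, 2.3]
gripper_width: 0.0005
gripper_force: 2.5
```

>>> {"name": "drive_tool", "arguments": {"commands": [{"hand": 1, "tx": 0.0012, "ty": 0.0001, "tz": 0, "turn": 0}, {"hand": 1, "tx": 0.0025, "ty": 0.0002, "tz": 0, "turn": 0}, {"hand": 1, "tx": 0.0025, "ty": 0.0002, "tz": 0, "turn": 0}, {"hand": 1, "tx": 0.0025, "ty": 0.0002, "tz": 0, "turn": 0}]}}

```text
time_s: 27.05
tcp_pos: [0.4758, 0.3624, 0.0446]
eef_rot: [179.9, 0.1, 5.0]
contact_force: [-8.7, -0.8, 4.0]
gripper_width: 0.0
gripper_force: 4.1
```

>>> {"name": "drive_tool", "arguments": {"commands": [{"hand": 1, "tx": 0.001, "ty": 0.0001, "tz": 0, "turn": 0}, {"hand": 1, "tx": 0.002, "ty": 0.0002, "tz": 0, "turn": 0}, {"hand": 1, "tx": 0.002, "ty": 0.0002, "tz": 0, "turn": 0}, {"hand": 1, "tx": 0.002, "ty": 0.0002, "tz": 0, "turn": 0}]}}

```text
time_s: 27.45
tcp_pos: [0.4764, 0.3624, 0.0446]
eef_rot: [179.9, 0.2, 5.0]
contact_force: [-11.0, -1.1, 5.7]
gripper_width: 0.0006
gripper_force: 5.6
```

```bash
python3 chk.py
```

```text
27.45 [0.47642501 0.36241917 0.0446213 ] [-11.   -1.1   5.7] 0.0005607287271991268
body [329.3 222.5] [0.5171 0.3648] stand x,y mm 7.8 -0.5 6042
cap [329.2 249.8] [0.5172 0.3649] stand x,y mm 7.9 -0.4 6042
tcp stand -32.9415584758236 0.6122280204795029
```

>>> {"name": "drive_tool", "arguments": {"commands": [{"hand": 1, "tx": 0.0003, "ty": 0, "tz": 0, "turn": 0}, {"hand": 1, "tx": 0.0003, "ty": 0, "tz": 0, "turn": 0}, {"hand": 1, "tx": 0.0003, "ty": 0, "tz": 0, "turn": 0}, {"hand": 1, "tx": 0.0003, "ty": 0, "tz": 0, "turn": 0}, {"hand": 1, "tx": 0.0003, "ty": 0, "tz": 0, "turn": 0}, {"hand": 1, "tx": 0.0003, "ty": 0, "tz": 0, "turn": 0}, {"hand": 1, "tx": 0.0003, "ty": 0, "tz": 0, "turn": 0}, {"hand": 1, "tx": 0.0003, "ty": 0, "tz": 0, "turn": 0}, {"hand": 1, "tx": 0.0003, "ty": 0, "tz": 0, "turn": 0}, {"hand": 1, "tx": 0.0003, "ty": 0, "tz": 0, "turn": 0}]}}

```text
time_s: 28.55
tcp_pos: [0.4765, 0.3624, 0.0446]
eef_rot: [179.9, 0.2, 5.0]
contact_force: [-11.9, -0.1, 6.0]
gripper_width: 0.0004
gripper_force: 6.0
```

>>> {"name": "drive_tool", "arguments": {"commands": [{"hand": 1, "tx": 0, "ty": 0, "tz": 0, "turn": 0}, {"hand": 1, "tx": 0, "ty": 0, "tz": 0, "turn": 0}, {"hand": 1, "tx": 0, "ty": 0, "tz": 0, "turn": 0}]}}

```text
time_s: 28.85
tcp_pos: [0.4765, 0.3624, 0.0446]
eef_rot: [179.9, 0.2, 5.0]
contact_force: [-12.3, -1.2, 5.3]
gripper_width: 0.0002
gripper_force: 6.0
```

>>> {"name": "drive_tool", "arguments": {"commands": [{"hand": 1, "tx": -0.0008, "ty": -0.0001, "tz": 0, "turn": 0}, {"hand": 1, "tx": -0.0016, "ty": -0.0001, "tz": 0, "turn": 0}, {"hand": 1, "tx": -0.0024, "ty": -0.0002, "tz": 0, "turn": 0}, {"hand": 1, "tx": -0.0032, "ty": -0.0003, "tz": 0, "turn": 0}, {"hand": 1, "tx": -0.004, "ty": -0.0003, "tz": 0, "turn": 0}, {"hand": 1, "tx": -0.0048, "ty": -0.0004, "tz": 0, "turn": 0}, {"hand": 1, "tx": -0.0056, "ty": -0.0005, "tz": 0, "turn": 0}, {"hand": 1, "tx": -0.0064, "ty": -0.0005, "tz": 0, "turn": 0}, {"hand": 1, "tx": -0.0072, "ty": -0.0006, "tz": 0, "turn": 0}, {"hand": 1, "tx": -0.008, "ty": -0.0007, "tz": 0, "turn": 0}]}}

```text
time_s: 29.85
tcp_pos: [0.4743, 0.3634, 0.0452]
eef_rot: [-180.0, -0.1, 5.0]
contact_force: [-0.6, 0.1, 0.6]
gripper_width: 0.0005
gripper_force: 0.2
```

>>> {"name": "drive_tool", "arguments": {"commands": [{"hand": 1, "tx": -0.003, "ty": -0.0003, "tz": 0, "turn": 0}, {"hand": 1, "tx": -0.006, "ty": -0.0005, "tz": 0, "turn": 0}, {"hand": 1, "tx": -0.012, "ty": -0.001, "tz": 0, "turn": 0}, {"hand": 1, "tx": -0.025, "ty": -0.002, "tz": 0, "turn": 0}, {"hand": 1, "tx": -0.04, "ty": -0.003, "tz": 0, "turn": 0}, {"hand": 1, "tx": -0.05, "ty": -0.004, "tz": 0, "turn": 0}, {"hand": 1, "tx": -0.05, "ty": -0.004, "tz": 0, "turn": 0}, {"hand": 1, "tx": -0.05, "ty": -0.004, "tz": 0, "turn": 0}]}}

```text
time_s: 30.65
tcp_pos: [0.4436, 0.3607, 0.0452]
eef_rot: [-180.0, -0.0, 5.0]
contact_force: [1.0, -0.6, -0.6]
gripper_width: 0.0006
gripper_force: 0.0
```

```bash
python3 chk.py
```

```text
30.65 [0.44364868 0.36072501 0.04521454] [ 1.  -0.6 -0.6] 0.0005526644833480567
body [332. 146.] [0.5148 0.3648] stand x,y mm 5.5 -0.3 6541
cap [332.5 154.4] [0.5137 0.3648] stand x,y mm 4.4 -0.2 6541
tcp stand -65.74358068256316 1.7010126058892456
```

>>> {"name": "drive_tool", "arguments": {"commands": [{"hand": 1, "tx": 0.01, "ty": 0.001, "tz": 0, "turn": 0}, {"hand": 1, "tx": 0.022, "ty": 0.002, "tz": 0, "turn": 0}, {"hand": 1, "tx": 0.034, "ty": 0.003, "tz": 0, "turn": 0}, {"hand": 1, "tx": 0.041, "ty": 0.0035, "tz": 0, "turn": 0}, {"hand": 1, "tx": 0.045, "ty": 0.0038, "tz": 0, "turn": 0}, {"hand": 1, "tx": 0.048, "ty": 0.004, "tz": 0, "turn": 0}, {"hand": 1, "tx": 0.048, "ty": 0.004, "tz": 0, "turn": 0}, {"hand": 1, "tx": 0.048, "ty": 0.004, "tz": 0, "turn": 0}]}}

```text
time_s: 31.55
tcp_pos: [0.4724, 0.3628, 0.0449]
eef_rot: [180.0, 0.0, 5.0]
contact_force: [1.0, 0.4, -0.8]
gripper_width: 0.0004
gripper_force: 0.0
```

```bash
python3 chk.py
```

```text
31.55 [0.47242801 0.36283463 0.04493999] [ 1.   0.4 -0.8] 0.0004158180173855959
body [330.5 216.7] [0.5154 0.3649] stand x,y mm 6.1 -0.2 6202
cap [330.8 243.7] [0.5149 0.3649] stand x,y mm 5.6 -0.2 6202
tcp stand -36.88898581385239 1.3648252825433842
```

The bottle is still home: x is 6.1 mm against the expected ~6.0, and y is -0.2. I'll withdraw.

>>> {"name": "drive_tool", "arguments": {"commands": [{"hand": 1, "tx": -0.005, "ty": -0.0004, "tz": 0, "turn": 0}, {"hand": 1, "tx": -0.02, "ty": -0.0017, "tz": 0, "turn": 0}, {"hand": 1, "tx": -0.05, "ty": -0.004, "tz": 0, "turn": 0}, {"hand": 1, "tx": -0.09, "ty": -0.008, "tz": 0.02, "turn": 0}, {"hand": 1, "tx": -0.1, "ty": -0.008, "tz": 0.08, "turn": 0}, {"hand": 1, "tx": -0.1, "ty": -0.008, "tz": 0.15, "turn": 0}, {"hand": 1, "tx": -0.1, "ty": -0.008, "tz": 0.22, "turn": 0}, {"hand": 1, "tx": -0.1, "ty": -0.008, "tz": 0.25, "turn": 0}, {"hand": 1, "tx": -0.1, "ty": -0.008, "tz": 0.25, "turn": 0}, {"hand": 1, "tx": -0.1, "ty": -0.008, "tz": 0.25, "turn": 0}]}}

```text
time_s: 32.65
tcp_pos: [0.4118, 0.358, 0.1949]
eef_rot: [-180.0, 0.0, 5.0]
contact_force: [0.0, -0.5, -1.2]
gripper_width: 0.0007
gripper_force: 0.0
```

```bash
python3 chk.py && python3 -c "
from plant import r
print(r.close_job())"
```

```text
32.65 [0.4118061  0.35796322 0.19493835] [ 0.  -0.5 -1.2] 0.0006982973575671719
body [330.6  97.5] [0.5137 0.3648] stand x,y mm 4.4 -0.2 1318
cap [330.3  93.5] [0.5132 0.365 ] stand x,y mm 3.9 0.1 1318
tcp stand -97.70565832008496 1.6468956372294707
the job is handed in; nothing more can be done
None
```

I handed the job in at about 33 s with the brown bottle upright and released against the V, after a steady push of 11–12 N for about 1.5 s. By camera it is about 0.2 mm off the middle plane and, seen close up just before the final withdrawal, at the home depth. No verdict came back and the feeler pin can't be read directly.

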